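Load the two-nest drilling jig

TASK

Load the drilling jig with the two hardwood blanks, one in each nest (either blank may go in either nest), lying flat and fully down on the nest floor. The blank lying in the vise can only be pulled out by its ends, and a nest can only be loaded holding the blank by its long sides, so lay that one flat on the bench top, let go of it and take it again the other way. Set the blanks in gently, do not let them fall from a height, and leave everything else on the bench where it is.

Things in the scene. Friction and masses are not known exactly. Their poses are not given: they have to be found in the camera images.
- blank_vise: Plain brown hardwood block, 64 mm long (its x) x 34 mm wide (its y) x 28 mm tall (its z), 60 g, a pencilled cross on top; origin at the centre of its underside. It starts loose in the vise, lying flat along the open jaws with both ends sticking out about 7 mm past them; its underside is 25 mm above the bench and its top 3 mm below the jaw tops. The other blank is the same.
- blank_bench: Plain brown hardwood block, 64 mm long (its x) x 34 mm wide (its y) x 28 mm tall (its z), 60 g, a pencilled cross on top; origin at the centre of its underside. It starts lying flat on the open bench, between the vise and the jig.
- blank_vise_center (a point): centre of the blank from the vise (14 mm above its underside); axes as the blank
- blank_bench_center (a point): centre of the blank from the bench (14 mm above its underside); axes as the blank
- vise: Small steel toolmaker's vise fixed to the bench, open. Foot 150 mm (its x) x 74 mm (its y) x 8 mm; bed 50 mm wide, top at 25 mm; two jaws 50 mm long (along its y), 38 mm apart (gap centred on its origin, along its x), tops at 56 mm; a screw on its -x side, lower than the jaws. Origin at the centre of its underside.
- jig: Dark steel base plate, 204 mm (its x) x 90 mm (its y) x 10 mm, fixed to the bench, with two nests in a row along its x. Three grey upright end stops, 12 mm thick, 56 mm wide, with ridged tops 70 mm above the bench, bound the nests' ends; low rails 9 mm thick, tops 22 mm above the bench (12 mm above the nest floor), bound their long sides. Origin at the centre of its underside.
- nest_a (a point): centre of one nest's floor, 10 mm above the bench, 42 mm from the jig's origin along its -x. The nest is a pocket 72 mm long (jig x) between the end stops and 39 mm wide (jig y) between the rails; axes as the jig
- nest_b (a point): centre of the other nest's floor, the same, 42 mm along the jig's +x; axes as the jig
- stone: bystander: rough grey stone lump, 86 mm across, 60 mm tall; origin at the centre of its underside
- round_offcut: bystander: aluminium disc offcut, 42 mm diameter, 30 mm tall, standing on its flat; origin at the centre of its underside
- wrench: bystander: steel wrench lying on the bench at the robot's left
- screwdriver: bystander: black-handled screwdriver lying on the bench at the robot's right
- bottle: bystander: white plastic bottle, 64 mm diameter, 170 mm tall; origin at the centre of its underside
- tub: bystander: open white plastic tub, 84 mm across the rim, 60 mm tall, on the robot's right near the base; origin at the centre of its underside
- tape: bystander: black roll of tape lying flat, 76 mm across, 22 mm tall, on the robot's left near the base; origin at the centre of its underside
Things that resemble listed ones, but are neither listed nor needed, are in the scene too. Leave any black look-alike of the blank_vise alone. Leave any black look-alike of the blank_bench alone.

How it is judged:
By the outcome, as a careful person would: the job done as asked, in the order asked, and still so for the second after the job is handed in, with the robot touching nothing.
It also fails if it takes over 72 s, if anything falls off the work surface, if the arm or the gripper's body presses on something with over 40 N, if the wrist force passes 120 N, or if a joint passes its speed limit or range.

ROBOT

A 6-joint arm with a two-finger parallel gripper is mounted at the origin on the work surface. World frame = base frame: x ahead of the robot, y to its left, z up, the work surface at z = 0. Lengths are in m, angles in rad, forces in N, time in s.
With the tool pointing down it reaches from about 0.25 to 0.775 m from the base axis. Payload 4 kg.
Tool frame: the origin (TCP) lies midway between the tips of the shut fingers; the grasp point (between the pads) lies 19 mm behind it; z points along the fingers, y is the line along which they close (so a half turn about z gives the same grasp; the last joint's range is limited). The gripper opens to 94 mm and grips with 3 to 60 N. Pads are 16 mm wide; open, the fingers measure 119 mm over their backs; the gripper's body (75 mm by 177 mm) begins 78 mm behind the grasp point.
Start: joints at [1.192, 0.087, 1.371, -0, 1.684, -0.103], TCP at [0.15, 0.529, 0.185] pointing down, gripper open.
Joint ranges: [-3.1, 3.1], [-0.76, 2.03], [0.27, 2.55], [-1.08, 4.22], [0.17, 2.65], [-2.57, 2.57]. Speed limits (rad/s): [2.79, 2.79, 3.14, 3.14, 3.14, 3.14].

INTERFACE

Orientations are given as a rotation vector (axis times angle).
In Python, from plant import arm, get_image, spot_in, tip_of gives the robot as it stands.
- The arm moves only by the tool jog_arm, never from a script. Its argument "deltas" is a list of rows, each an object of numbers: "dx", "dy", "dz": the shift along the tool's x, y, z in m; "wx", "wy", "wz": the turn, a rotation vector about the tool's x, y, z in degrees. A call has 1 to 20 rows; each row is the pose to reach, as a shift and turn from the pose commanded when the call began, along the tool's axes at that moment; what a row does not reach only later rows make up. A row lasts 1/10 s, in which the tool goes at most 50 mm and 8.59 degrees, less where a joint would pass 70% of its speed; a pose out of reach is approached as far as the arm can. A call with a gripper value outside its range is refused whole. "fingers" is the finger opening in m, from 0 to 0.094, set as the call begins (left out, the last holds). The fingers move at their own pace and stop on an object; the grip force is fixed at half the most. Time passes only in rows, so rows that repeat a pose let the fingers close. It gives the time, the measured TCP pose, the force, the opening and the grip force at its end, in the units of the state.
- arm.read_state(): the state, without advancing time (a new reading comes with each control period).
- get_image(name): name is "scene" or "top" or "wrist"; returns a dict with "frame" (384x512x3 uint8, blue, green, red), "vertical_fov" (degrees; the focal length in pixels is half the picture's height over the tangent of half this angle, whatever the lens; pixels are square), "cx", "cy" (the principal point, pixels), "rvec" (rotation vector, rad) and "tvec" (3), from world to camera coordinates, as OpenCV has them; the wrist camera has in their place "tool_from_camera" (4x4, takes a point from camera to tool coordinates, whose origin is the TCP and whose axes are the flange's). Camera axes: x right, y down, z forward; pixel columns grow to the right and rows downward; lengths in m; the calibration is good to about 2 mm. A picture is of the moment at which its call begins: read the wrist's pose just before it. There is no depth.
- arm.job_done(): hands the job in; it is judged then, once.
Trained networks look in the newest picture that a camera, given by its name, has taken for a name from the list of things; names that differ only in an ending like _2 or _b are one class to them, and where a whole thing is asked for, a point or a joint stands for the part that bears it (a point fixed in the world has none). Each returns a list of dicts, best first, with "score" (0 to 1); they miss things now and then, are a little off and sometimes report something else, mostly with a low value. They report only what shows in the picture. A call takes as long as a camera call. They do not tell look-alikes from the thing itself.
- spot_in(name, camera): "extent" ([left, top, width, height] in pixels, round what is visible of it).
- tip_of(name, camera): "point" ([column, row] in pixels: a listed point, or the origin of a listed thing).
The state is a dict: "clock": time; "q": joint angles; "joint_vel": joint speeds; "tau": joint torques, N m; "tool_pos": TCP position; "eef_rot": TCP orientation; "force": force on the tool from outside, world axes, zero at the start; "ft_torque": the same for the moment, N m; "width": finger opening in m; "finger_force": force on a finger pad.
Only numpy, scipy, OpenCV 4.12 (cv2) and the standard library are available. Lean on these libraries where they do the work, as an engineer would, in place of code of your own. Each camera call takes 0.05 s, during which the arm holds its last target. There are 200 camera calls.

## Working session

There is one attempt and no reset: what is moved stays moved. The work goes in short steps, Python scripts to look and compute and a tool call to move; the robot and the scene stay as the last step left them, time stands still between calls to the robot, and variables do not carry over. Pictures are saved under pics/ and viewed, at most 10 in all, crops included, and the job is handed in when it is done.

Besides the shell and the picture viewer there is one more tool, called after "Call:" as a command line: name --argument value ..., lists and objects as JSON in quotes. jog_arm: Moves the arm, as the interface text tells. Its arguments: {"type":"object","properties":{"deltas":{"type":"array","items":{"type":"object","properties":{"dx":{"type":"number"},"dy":{"type":"number"},"dz":{"type":"number"},"wx":{"type":"number"},"wy":{"type":"number"},"wz":{"type":"number"}}}},"fingers":{"type":"number"}},"required":["deltas"]}

```bash
mkdir -p pics; ls
cat > h.py <<'E'
import numpy as np, cv2
from plant import arm, get_image, spot_in, tip_of
from scipy.spatial.transform import Rotation as R
def cam(im, st=None):
    h=im['frame'].shape[0]; f=h/2/np.tan(np.radians(im['vertical_fov'])/2)
    if 'rvec' in im:
        Rc=R.from_rotvec(np.ravel(im['rvec'])).as_matrix(); t=np.ravel(im['tvec'])
    else:
        T=np.eye(4);T[:3,:3]=R.from_rotvec(st['eef_rot']).as_matrix();T[:3,3]=st['tool_pos']
        W=np.linalg.inv(T@np.array(im['tool_from_camera'])); Rc=W[:3,:3];t=W[:3,3]
    K=np.array([[f,0,im['cx']],[0,f,im['cy']],[0,0,1]])
    return K,Rc,t
def ray(c,p):
    K,Rc,t=c; d=Rc.T@np.linalg.inv(K)@np.array([p[0],p[1],1.]); return -Rc.T@t, d/np.linalg.norm(d)
def at_z(c,p,z):
    o,d=ray(c,p); return o+d*(z-o[2])/d[2]
def tri(rays):
    A=0;b=0
    for o,d in rays:
        M=np.eye(3)-np.outer(d,d);A=A+M;b=b+M@o
    X=np.linalg.solve(A,b); return X,[float(np.linalg.norm((np.eye(3)-np.outer(d,d))@(X-o))) for o,d in rays]
def proj(c,X):
    K,Rc,t=c; p=K@(Rc@np.array(X)+t); return p[:2]/p[2]
E
python3 - <<'E'
from h import *
np.set_printoptions(precision=4,suppress=True)
st=arm.read_state();print(st)
F=[]
for n in ['scene','top','wrist']:
    im=get_image(n); c=cam(im,st); print(n,c[0][0,0],im['cx'],im['cy'],(-c[1].T@c[2]),c[1][2])
    cv2.imwrite(f'pics/{n}0.png',im['frame']);F.append(im['frame'])
    for k in ['blank_vise_center','blank_bench_center','nest_a','nest_b','vise','jig']:
        print(k,[(round(r['score'],2),np.round(r['point']),at_z(c,r['point'],{'b':.014 ,'n':.01}.get(k[0],0))[:2]) for r in tip_of(k,n)][:4])
E
```

```text
pics
{'clock': 0.0, 'q': array([ 1.1919,  0.088 ,  1.3722, -0.    ,  1.6836, -0.1031]), 'joint_vel': array([ 0.    , -0.0029,  0.0016,  0.    ,  0.0006,  0.0004]), 'tau': array([ -0.0016, -34.0171, -30.2427,   0.0715,   0.033 ,  -0.0002]), 'tool_pos': array([0.1496, 0.5287, 0.1833]), 'eef_rot': array([-0.4318, -3.1113,  0.0033]), 'force': array([0.307 , 0.018 , 0.6614]), 'ft_torque': array([-0.0445, -0.0002, -0.0167]), 'finger_force': 0.0, 'width': 0.0939106878551728}
scene 349.8412020512487 249.0770043884609 193.066451980548 [1.0189 0.2685 0.8944] [-0.5067 -0.2628 -0.8211]
blank_vise_center [(0.73, array([328., 233.]), array([0.4896, 0.2483])), (0.7, array([156., 155.]), array([ 0.4863, -0.3565])), (0.51, array([185., 163.]), array([ 0.471, -0.251]))]
blank_bench_center [(0.85, array([234., 216.]), array([ 0.5681, -0.0155])), (0.63, array([267., 221.]), array([0.5384, 0.0788]))]
nest_a [(0.72, array([395., 246.]), array([0.4364, 0.4297])), (0.62, array([324., 252.]), array([0.5491, 0.2622])), (0.6, array([328., 223.]), array([0.4565, 0.2378]))]
nest_b [(0.72, array([395., 246.]), ar
[... 627 characters left out ...]
[(0.76, array([175., 201.]), array([0.451 , 0.2395])), (0.75, array([333., 191.]), array([ 0.4851, -0.2337])), (0.66, array([167., 169.]), array([0.5449, 0.2661]))]
nest_b [(0.76, array([175., 201.]), array([0.451 , 0.2395])), (0.75, array([333., 191.]), array([ 0.4851, -0.2337])), (0.66, array([167., 169.]), array([0.5449, 0.2661]))]
vise [(0.59, array([332., 188.]), array([ 0.4927, -0.2317]))]
jig [(0.73, array([169., 187.]), array([0.4921, 0.2619])), (0.67, array([209., 100.]), array([0.7655, 0.1466]))]
wrist 294.8089113066674 251.78285705262738 193.71516916323506 [0.0727 0.5497 0.3841] [ 0.2614 -0.075  -0.9623]
blank_vise_center []
blank_bench_center []
nest_a []
nest_b []
vise []
jig []
```

View pics/top0.png

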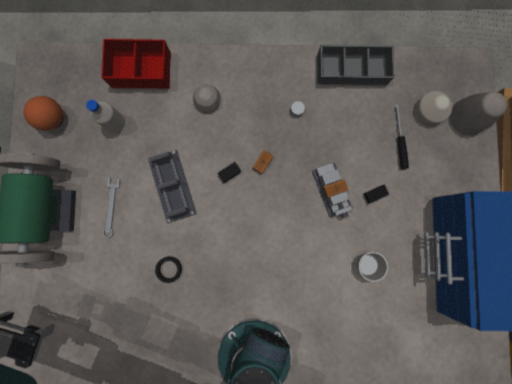

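View pics/scene0.png

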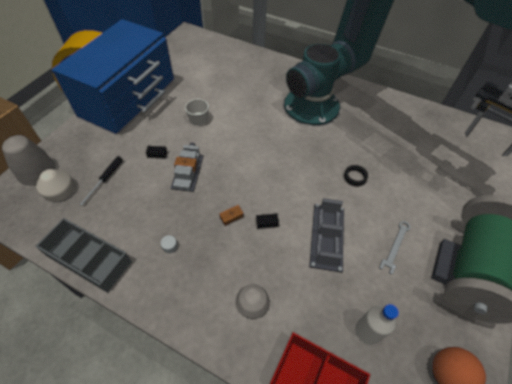

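The top view shows the jig around (171,186). The brown blanks are on the bench at (263,161) and in the vise at (336,187), with black look-alikes at (229,172) and (376,194). I'll move over the jig for a closer look.

Call:
jog_arm --deltas '[{"dx": -0.38,"dy": -0.18,"dz": -0.07},{"dx": -0.38,"dy": -0.18,"dz": -0.07},{"dx": -0.38,"dy": -0.18,"dz": -0.07},{"dx": -0.38,"dy": -0.18,"dz": -0.07},{"dx": -0.38,"dy": -0.18,"dz": -0.07},{"dx": -0.38,"dy": -0.18,"dz": -0.07},{"dx": -0.38,"dy": -0.18,"dz": -0.07},{"dx": -0.38,"dy": -0.18,"dz": -0.07},{"dx": -0.38,"dy": -0.18,"dz": -0.07},{"dx": -0.38,"dy": -0.18,"dz": -0.07},{"dx": -0.38,"dy": -0.18,"dz": -0.07},{"dx": -0.38,"dy": -0.18,"dz": -0.07},{"dx": -0.38,"dy": -0.18,"dz": -0.07}]'

```text
invalid input at $.deltas[0]: expected keys dx, dy, dz, wx, wy, wz
```

```bash
cat > look.py <<'E'
from h import *
import sys,pickle
np.set_printoptions(precision=4,suppress=True)
def look(tag,names):
    st=arm.read_state(); im=get_image('wrist'); c=cam(im,st)
    pickle.dump((im,st),open(f'{tag}.pkl','wb')); cv2.imwrite(f'pics/{tag}.png',im['frame'])
    print(st['clock'],st['tool_pos'],st['eef_rot'],st['q'])
    for k in names:
        print(k,[(round(r['score'],2),np.round(r['point']),at_z(c,r['point'],.01)[:2]) for r in tip_of(k,'wrist')][:4])
    hsv=cv2.cvtColor(im['frame'],cv2.COLOR_BGR2HSV)
    m=cv2.inRange(hsv,(5,110,60),(22,255,255))
    for q in cv2.findContours(m,cv2.RETR_EXTERNAL,cv2.CHAIN_APPROX_NONE)[0]:
        if cv2.contourArea(q)>150: print('brown',cv2.contourArea(q),cv2.minAreaRect(q))
look(sys.argv[1],sys.argv[2:])
E
python3 look.py w1 nest_a jig blank_bench_center
```

```text
1.05 [0.1498 0.5292 0.1845] [0.4318 3.1117 0.0002] [ 1.1919  0.0872  1.3707 -0.      1.6836 -0.1031]
nest_a []
jig []
blank_bench_center []
brown 2628.0 ((369.5, 375.5), (15.0, 283.0), 90.0)
brown 876.0 ((431.78057861328125, 321.6481628417969), (61.61936569213867, 29.67178726196289), 78.36637115478516)
brown 867.0 ((71.46154022216797, 321.69232177734375), (29.417421340942383, 61.580467224121094), 11.309932708740234)
```

View pics/w1.png

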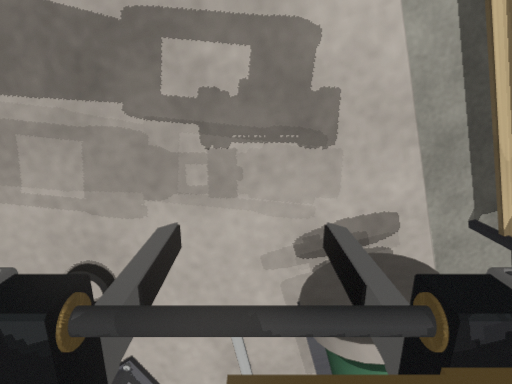

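The view shows the fingers in the lower half, and the usable view lies toward tool +x. The move was refused because every key is needed. I'm aiming again so the camera sits above the jig.

Call:
jog_arm --deltas '[{"dx": -0.47,"dy": -0.17,"dz": -0.09,"wx": 0,"wy": 0,"wz": 0},{"dx": -0.47,"dy": -0.17,"dz": -0.09,"wx": 0,"wy": 0,"wz": 0},{"dx": -0.47,"dy": -0.17,"dz": -0.09,"wx": 0,"wy": 0,"wz": 0},{"dx": -0.47,"dy": -0.17,"dz": -0.09,"wx": 0,"wy": 0,"wz": 0},{"dx": -0.47,"dy": -0.17,"dz": -0.09,"wx": 0,"wy": 0,"wz": 0},{"dx": -0.47,"dy": -0.17,"dz": -0.09,"wx": 0,"wy": 0,"wz": 0},{"dx": -0.47,"dy": -0.17,"dz": -0.09,"wx": 0,"wy": 0,"wz": 0},{"dx": -0.47,"dy": -0.17,"dz": -0.09,"wx": 0,"wy": 0,"wz": 0},{"dx": -0.47,"dy": -0.17,"dz": -0.09,"wx": 0,"wy": 0,"wz": 0},{"dx": -0.47,"dy": -0.17,"dz": -0.09,"wx": 0,"wy": 0,"wz": 0},{"dx": -0.47,"dy": -0.17,"dz": -0.09,"wx": 0,"wy": 0,"wz": 0},{"dx": -0.47,"dy": -0.17,"dz": -0.09,"wx": 0,"wy": 0,"wz": 0},{"dx": -0.47,"dy": -0.17,"dz": -0.09,"wx": 0,"wy": 0,"wz": 0},{"dx": -0.47,"dy": -0.17,"dz": -0.09,"wx": 0,"wy": 0,"wz": 0},{"dx": -0.47,"dy": -0.17,"dz": -0.09,"wx": 0,"wy": 0,"wz": 0}]'

```text
clock: 2.75
tool_pos: [0.5545, 0.2389, 0.2748]
eef_rot: [0.428, 3.112, 0.001]
force: [-0.2, -0.4, -0.9]
width: 0.0942
finger_force: 0.0
```

```bash
python3 look.py w2 nest_a jig blank_bench_center
```

```text
2.75 [0.5545 0.2389 0.2748] [0.4282 3.1122 0.0006] [ 0.3128  0.2112  1.0531  0.0003  1.877  -0.9845]
nest_a [(0.72, array([234.,  98.]), array([0.4534, 0.2389])), (0.62, array([270., 148.]), array([0.5404, 0.2717]))]
jig [(0.7, array([247., 122.]), array([0.4925, 0.2485]))]
blank_bench_center [(0.81, array([103., 212.]), array([ 0.5689, -0.023 ])), (0.72, array([152., 179.]), array([0.5374, 0.0762]))]
brown 2734.0 ((369.0, 375.5), (15.0, 284.0), 90.0)
brown 886.0 ((431.76025390625, 321.5494079589844), (61.82101821899414, 29.67178726196289), 78.36637115478516)
brown 867.5 ((71.59999084472656, 321.70001220703125), (29.87386703491211, 61.447147369384766), 10.304845809936523)
brown 736.0 ((101.21756744384766, 213.95541381835938), (23.394386291503906, 40.706233978271484), 8.972626686096191)
brown 1071.5 ((498.5, 192.5), (59.0, 25.0), 90.0)
```

View pics/w2.png

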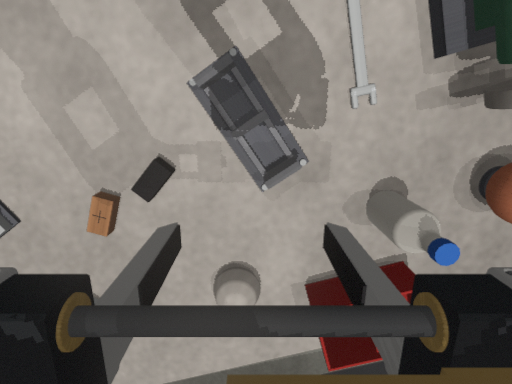

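The wrist view shows the jig centred at about (247,122), its base corners at (190,84), (233,48), (306,161) and (265,188). The bench blank is at (101,214) and the black look-alike at (153,178). I'll go lower, aligned with the jig.

Call:
jog_arm --deltas '[{"dx": -0.003,"dy": 0.044,"dz": 0.125,"wx": 0,"wy": 0,"wz": -34},{"dx": -0.003,"dy": 0.044,"dz": 0.125,"wx": 0,"wy": 0,"wz": -34},{"dx": -0.003,"dy": 0.044,"dz": 0.125,"wx": 0,"wy": 0,"wz": -34},{"dx": -0.003,"dy": 0.044,"dz": 0.125,"wx": 0,"wy": 0,"wz": -34},{"dx": -0.003,"dy": 0.044,"dz": 0.125,"wx": 0,"wy": 0,"wz": -34},{"dx": -0.003,"dy": 0.044,"dz": 0.125,"wx": 0,"wy": 0,"wz": -34},{"dx": -0.003,"dy": 0.044,"dz": 0.125,"wx": 0,"wy": 0,"wz": -34},{"dx": -0.003,"dy": 0.044,"dz": 0.125,"wx": 0,"wy": 0,"wz": -34}]'

```text
clock: 3.75
tool_pos: [0.5712, 0.2793, 0.151]
eef_rot: [-0.494, 3.1, 0.001]
force: [-0.0, 0.6, -0.0]
width: 0.094
finger_force: 0.0
```

```bash
python3 look.py w3 nest_a jig | head -4; python3 -c "
import cv2;i=cv2.imread('pics/w3.png')[0:260];cv2.imwrite('pics/w3c.png',cv2.resize(i,(800,406),interpolation=cv2.INTER_CUBIC))"
```

```text
3.75 [0.5712 0.2793 0.151 ] [-0.4942  3.0998  0.001 ] [ 0.3656  0.2847  1.207   0.0001  1.6473 -1.5214]
nest_a [(0.86, array([251.,  68.]), array([0.4544, 0.2393])), (0.7, array([253., 146.]), array([0.5331, 0.2675]))]
jig [(0.91, array([248., 110.]), array([0.4966, 0.2504]))]
brown 2810.5 ((368.5, 375.5), (15.0, 285.0), 90.0)
```

View pics/w3c.png

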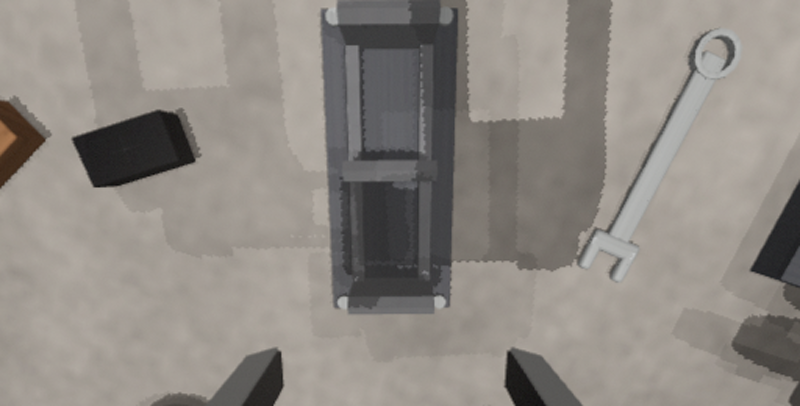

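The view shows the jig upright, its left plate edge running (322,10)–(336,308) and its right edge (457,10)–(452,305) in the crop. Nest centres are about (251,68) and (253,146) in the full picture.

Run:
```python
from h import *
import pickle
np.set_printoptions(precision=4,suppress=True)
im,st=pickle.load(open('w3.pkl','rb'));c=cam(im,st)
P=[at_z(c,np.array(p)/1.5625,.01) for p in [(322,10),(336,308),(457,10),(452,305)]]
for p in P: print(p)
d=[P[1]-P[0],P[3]-P[2]]; print([np.degrees(np.arctan2(v[1],v[0])) for v in d])
im2,st2=pickle.load(open('w2.pkl','rb'));c2=cam(im2,st2)
top=get_image('top');ct=cam(top)
nt={}
print(tri([ray(c,(251,68)),ray(c2,(234,98)),ray(ct,(175,201))]),tri([ray(c,(253,146)),ray(c2,(270,148)),ray(ct,(167,169))]))
# bench blank
sc=get_image('scene');cs=cam(sc)
print('bench ctr',tri([ray(c2,(103,212)),ray(ct,(263,161)),ray(cs,(234,216))]))
print('vise ctr',tri([ray(ct,(337,187)),ray(cs,(185,163))]))
for n,I,C in (('w2',im2,c2),('top',top,ct)):
    hsv=cv2.cvtColor(I['frame'],cv2.COLOR_BGR2HSV);m=cv2.inRange(hsv,(5,110,60),(22,255,255))
    for q in cv2.findContours(m,cv2.RETR_EXTERNAL,cv2.CHAIN_APPROX_NONE)[0]:
        (u,v),_,_=r=cv2.minAreaRect(q)
        if 80<cv2.contourArea(q)<900 and v<230:
            b=np.array([at_z(C,p,.028)[:2] for p in cv2.boxPoints(r)]); e=[b[1]-b[0],b[2]-b[1]]
            print(n,r,b.mean(0),[(np.linalg.norm(x),np.degrees(np.arctan2(x[1],x[0]))) for x in e])
# overlay of jig model guess
```

```text
[0.4132 0.178  0.01  ]
[0.6054 0.2433 0.01  ]
[0.3857 0.2617 0.01  ]
[0.5752 0.3278 0.01  ]
[np.float64(18.760396141146185), np.float64(19.222112139057838)]
(array([0.4523, 0.2398, 0.0051]), [0.001454525997640342, 0.0012784125079177463, 0.0025438130269625245]) (array([0.5405, 0.2696, 0.0035]), [0.007217735022854753, 0.002737610308491284, 0.006590333789127366])
bench ctr (array([ 0.5694, -0.0186,  0.0146]), [0.002979443584678404, 0.004711631385172766, 0.005193719470640091])
vise ctr (array([ 0.4915, -0.2354,  0.0468]), [0.0022836235414768454, 0.0022836235414768775])
w2 ((101.21756744384766, 213.95541381835938), (23.394386291503906, 40.706233978271484), 8.972626686096191) [ 0.5674 -0.0168] [(np.float64(0.07125888653921902), np.float64(147.72952440338022)), (np.float64(0.03609727410759941), np.float64(64.80683199118668))]
top ((335.15692138671875, 187.80654907226562), (11.362957000732422, 22.298734664916992), 70.01689147949219) [ 0.4921 -0.2364] [(np.float64(0.0669705319385738), np.float64(-69.5521103456257)), (np.float64(0.033695710505259414), np.float64(-160.82698748250994))]
top ((262.5, 161.5), (10.816654205322266, 21.355958938598633), 33.6900634765625) [ 0.569  -0.0201] [(np.float64(0.06436763077387683), np.float64(-32.850023714252366)), (np.float64(0.032406855355589834), np.float64(-123.55376405062326))]
top ((33.940818786621094, 114.37232971191406), (34.16097640991211, 19.690641403198242), 77.6609115600586) [0.7048 0.6654] [(np.float64(0.0580997649402646), np.float64(-76.2904124966362)), (np.float64(0.10619049986235704), np.float64(-164.4470039380219))]
```

Call:
jog_arm --deltas '[{"dx": 0.045,"dy": -0.343,"dz": 0,"wx": 0,"wy": 0,"wz": 50},{"dx": 0.045,"dy": -0.343,"dz": 0,"wx": 0,"wy": 0,"wz": 50},{"dx": 0.045,"dy": -0.343,"dz": 0,"wx": 0,"wy": 0,"wz": 50},{"dx": 0.045,"dy": -0.343,"dz": 0,"wx": 0,"wy": 0,"wz": 50},{"dx": 0.045,"dy": -0.343,"dz": 0,"wx": 0,"wy": 0,"wz": 50},{"dx": 0.045,"dy": -0.343,"dz": 0,"wx": 0,"wy": 0,"wz": 50},{"dx": 0.045,"dy": -0.343,"dz": 0,"wx": 0,"wy": 0,"wz": 50},{"dx": 0.045,"dy": -0.343,"dz": 0,"wx": 0,"wy": 0,"wz": 50},{"dx": 0.045,"dy": -0.343,"dz": 0,"wx": 0,"wy": 0,"wz": 50},{"dx": 0.045,"dy": -0.343,"dz": 0,"wx": 0,"wy": 0,"wz": 50},{"dx": 0.045,"dy": -0.343,"dz": 0,"wx": 0,"wy": 0,"wz": 50},{"dx": 0.045,"dy": -0.343,"dz": 0,"wx": 0,"wy": 0,"wz": 50}]' --fingers 0.06

```text
clock: 5.2
tool_pos: [0.6349, -0.0591, 0.1497]
eef_rot: [0.857, 3.022, 0.0]
force: [-0.9, -0.6, 0.2]
width: 0.0599
finger_force: 0.0
```

```bash
cat > go.py <<'E'
from h import *
def go(pos,yaw):  # yaw: world angle of tool x, deg; deltas from the present (down) pose
    st=arm.read_state(); r=R.from_rotvec(st['eef_rot']); M=r.as_matrix()
    d=M.T@(np.array(pos)-st['tool_pos']); a=np.radians(yaw)
    T=np.array([[np.cos(a),np.sin(a),0],[np.sin(a),-np.cos(a),0],[0,0,-1]]).T
    T=np.column_stack([[np.cos(a),np.sin(a),0],[np.sin(a),-np.cos(a),0],[0,0,-1]])
    print('delta',np.round(d,4),np.round(np.degrees((r.inv()*R.from_matrix(T)).as_rotvec()),2))
E
cat > blk.py <<'E'
# brown top-face rect of wrist picture at height z -> centre, yaw
from h import *
import pickle,sys
np.set_printoptions(precision=4,suppress=True)
im,st=pickle.load(open(sys.argv[1]+'.pkl','rb'));C=cam(im,st);z=float(sys.argv[2])
hsv=cv2.cvtColor(im['frame'],cv2.COLOR_BGR2HSV)
m=cv2.inRange(hsv,(5,110,60),(22,255,255))
for q in cv2.findContours(m,cv2.RETR_EXTERNAL,cv2.CHAIN_APPROX_NONE)[0]:
    r=cv2.minAreaRect(q)
    if cv2.contourArea(q)>300 and r[0][1]<300:
        b=np.array([at_z(C,p,z)[:2] for p in cv2.boxPoints(r)]);e=[b[1]-b[0],b[2]-b[1]]
        print(r,b.mean(0),[(round(float(np.linalg.norm(x)),4),round(float(np.degrees(np.arctan2(x[1],x[0]))),1)) for x in e], b.round(4).tolist())
        x0,y0,w,h=cv2.boundingRect(q)
        print('median V map', np.percentile(hsv[y0:y0+h,x0:x0+w,2],[10,50,90]))
E
python3 look.py w4 blank_bench_center; python3 blk.py w4 .028; python3 -c "
import cv2;i=cv2.imread('pics/w4.png')[0:260,100:400];cv2.imwrite('pics/w4c.png',cv2.resize(i,(690,598),interpolation=cv2.INTER_CUBIC))"
```

```text
5.2 [ 0.6349 -0.0591  0.1497] [0.8573 3.0221 0.0005] [-0.1819  0.2912  1.2014  0.0003  1.6487 -1.1998]
blank_bench_center [(0.67, array([315.,  31.]), array([0.5338, 0.079 ])), (0.62, array([249., 113.]), array([ 0.5678, -0.0222]))]
brown 3182.0 ((316.0, 375.5), (15.0, 326.0), 90.0)
brown 611.5 ((368.4419860839844, 321.5068054199219), (60.11482238769531, 20.622478485107422), 83.2901611328125)
brown 592.5 ((134.96534729003906, 321.5531921386719), (19.927425384521484, 60.09453201293945), 6.519801616668701)
brown 2446.0 ((36.76922607421875, 155.3461456298828), (47.70421600341797, 66.84137725830078), 33.690067291259766)
brown 1850.5 ((250.5, 113.5), (61.0, 31.0), 90.0)
((36.76922607421875, 155.3461456298828), (47.70421600341797, 66.84137725830078), 33.690067291259766) [ 0.4843 -0.2445] [(0.0798, 106.7), (0.0465, 21.9)] [[0.4735, -0.2911], [0.4505, -0.2146], [0.4937, -0.1973], [0.5195, -0.2748]]
median V map [ 74.  144.5 169. ]
((250.5, 113.5), (61.0, 31.0), 90.0) [ 0.5696 -0.0214] [(0.0319, 58.4), (0.0622, -30.9)] [[0.5348, -0.0187], [0.5515, 0.0085], [0.6049, -0.0235], [0.5872, -0.0521]]
median V map [102. 109. 117.]
```

View pics/w4c.png

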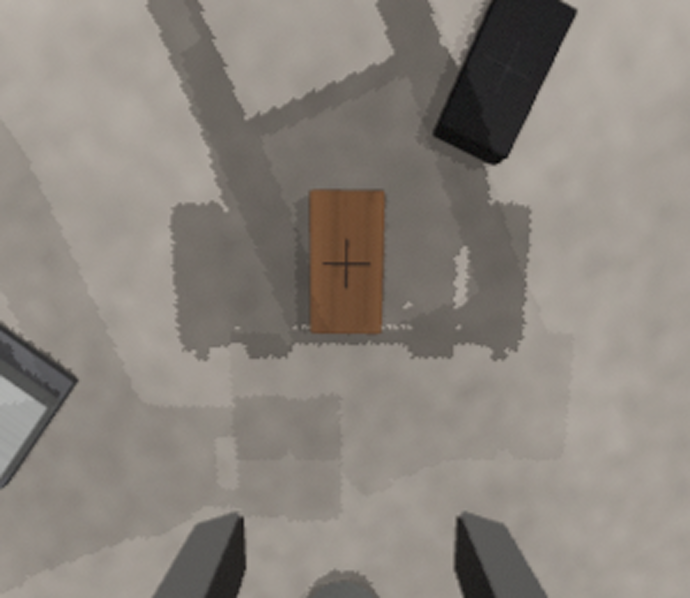

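The bench blank lies aligned with the picture, its cross at (250.4,114.8) full-frame. The black look-alike is clear to the upper right. I'm descending to grasp it by its long sides, tips about 15 mm up so they clear the rails.

Call:
jog_arm --deltas '[{"dx": 0.075,"dy": -0.002,"dz": 0,"wx": 0,"wy": 0,"wz": 0},{"dx": 0.075,"dy": -0.002,"dz": 0.03,"wx": 0,"wy": 0,"wz": 0},{"dx": 0.075,"dy": -0.002,"dz": 0.07,"wx": 0,"wy": 0,"wz": 0},{"dx": 0.075,"dy": -0.002,"dz": 0.1,"wx": 0,"wy": 0,"wz": 0},{"dx": 0.075,"dy": -0.002,"dz": 0.12,"wx": 0,"wy": 0,"wz": 0},{"dx": 0.075,"dy": -0.002,"dz": 0.135,"wx": 0,"wy": 0,"wz": 0},{"dx": 0.075,"dy": -0.002,"dz": 0.135,"wx": 0,"wy": 0,"wz": 0},{"dx": 0.075,"dy": -0.002,"dz": 0.135,"wx": 0,"wy": 0,"wz": 0}]'

```text
clock: 6.1
tool_pos: [0.5708, -0.0228, 0.0152]
eef_rot: [0.86, 3.021, 0.0]
force: [0.3, 0.3, -0.0]
width: 0.06
finger_force: 0.0
```

Call:
jog_arm --deltas '[{"dx": 0,"dy": 0,"dz": 0,"wx": 0,"wy": 0,"wz": 0},{"dx": 0,"dy": 0,"dz": 0,"wx": 0,"wy": 0,"wz": 0},{"dx": 0,"dy": 0,"dz": 0,"wx": 0,"wy": 0,"wz": 0},{"dx": 0,"dy": 0,"dz": 0,"wx": 0,"wy": 0,"wz": 0},{"dx": 0,"dy": 0,"dz": 0,"wx": 0,"wy": 0,"wz": 0},{"dx": 0,"dy": 0,"dz": 0,"wx": 0,"wy": 0,"wz": 0}]' --fingers 0.0

```text
clock: 6.7
tool_pos: [0.5702, -0.0229, 0.0145]
eef_rot: [0.861, 3.021, 0.0]
force: [0.6, 0.7, -1.2]
width: 0.0154
finger_force: 0.0
```

Run:
```python
from go import *
st=arm.read_state();print(st['clock'],st['tool_pos'],st['eef_rot'],st['width'],st['finger_force'],st['force'])
go([.5338,.2663,.08],199); go([.4543,.2389,.08],199)
```

```text
6.7 [ 0.57020838 -0.02289092  0.01454418] [8.60731738e-01 3.02123434e+00 2.14606041e-04] 0.015441557282469001 0.0 [ 0.58200686  0.70345265 -1.17240232]
delta [ 0.1833  0.2266 -0.0654] [ 1.00e-02  1.00e-02 -5.08e+01]
delta [ 0.2365  0.1614 -0.0655] [ 1.00e-02  1.00e-02 -5.08e+01]
```

```bash
python3 look.py w5 blank_bench_center; python3 blk.py w5 .028;  python3 - <<'E'
from h import *
for n in ('scene','top'):
    im=get_image(n);c=cam(im);u,v=proj(c,[.57,-.022,.02]).astype(int);i=im['frame'][v-50:v+50,u-60:u+60];print(n,u,v)
    globals()[n]=cv2.resize(i,(400,333),interpolation=cv2.INTER_CUBIC)
w=cv2.resize(cv2.imread('pics/w5.png'),(444,333))
cv2.imwrite('pics/m5.png',cv2.resize(np.hstack([scene,w]),(800,316)))
E
```

```text
6.7 [ 0.5702 -0.0229  0.0145] [0.8607 3.0212 0.0002] [-0.1395  0.2258  1.5578  0.0001  1.3578 -1.1553]
blank_bench_center [(0.82, array([251., 222.]), array([ 0.5698, -0.0241])), (0.82, array([358., 107.]), array([0.5377, 0.0798]))]
brown 3097.5 ((220.0, 375.5), (15.0, 324.0), 90.0)
brown 238.0 ((285.1671447753906, 321.51983642578125), (59.0784912109375, 7.4502692222595215), 88.63607025146484)
brown 239.0 ((218.5, 321.5), (7.0, 59.0), 0.0)
brown 892.0 ((252.0, 250.5), (39.0, 26.0), 90.0)
brown 2264.0 ((254.5, 202.5), (51.0, 49.0), 90.0)
((252.0, 250.5), (39.0, 26.0), 90.0) [ 0.5826 -0.0315] [(0.0178, 58.2), (0.0299, -31.1)] [[0.5652, -0.0312], [0.5745, -0.0161], [0.6002, -0.0315], [0.5904, -0.0473]]
median V map [ 88. 153. 169.]
((254.5, 202.5), (51.0, 49.0), 90.0) [ 0.5537 -0.0117] [(0.0318, 58.2), (0.0356, -30.3)] [[0.5302, -0.0159], [0.5469, 0.0112], [0.5777, -0.0068], [0.5601, -0.0352]]
median V map [ 86. 103. 120.]
scene 231 214
top 263 161
```

View pics/m5.png

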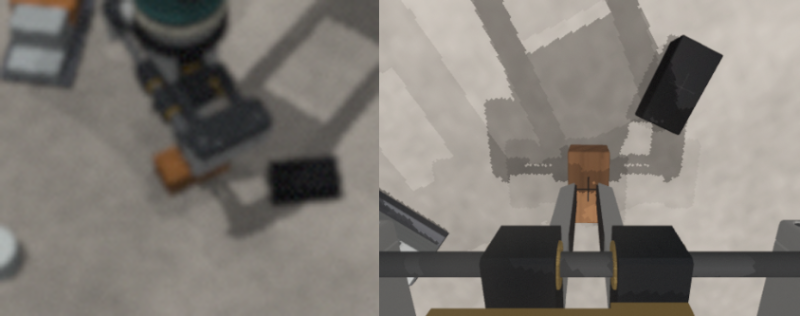

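The scene crop shows the brown block under the gripper. In the wrist crop the fingers appear over the block's top, cross at about (588,188), with the opening well below 34 mm. The fingers may be closing above the block, so I'm checking the heights.

Run:
```python
from h import *
import pickle
np.set_printoptions(precision=4,suppress=True)
C={k:cam(*pickle.load(open(k+'.pkl','rb'))) for k in ('w2','w4','w5')}
for k in C: print(k,-C[k][1].T@C[k][2], 'tcp px',proj(C[k],pickle.load(open(k+'.pkl','rb'))[1]['tool_pos']))
print(tri([ray(C['w4'],(250.4,114.8)),ray(C['w5'],(254,228.7))]))
for z in (0.,.014,.028,.04):print(z,at_z(C['w4'],(250.4,114.8),z),at_z(C['w5'],(254,228.7),z))
im=pickle.load(open('w5.pkl','rb'))[0]['frame'][160:290,180:330]
cv2.imwrite('pics/w5c.png',cv2.resize(im,(690,598),interpolation=cv2.INTER_CUBIC))
st=arm.read_state();print(st['clock'],st['width'],st['finger_force'],st['tau'],st['q'])
```

```text
w2 [0.4774 0.2593 0.4755] tcp px [253.0438 223.9651]
w4 [ 0.5667 -0.0185  0.3505] tcp px [253.1074 223.6182]
w5 [0.5021 0.0179 0.2153] tcp px [253.1076 223.6155]
(array([ 0.5699, -0.0219,  0.0259]), [0.0001286566332658709, 0.0001286566332658697])
0.0 [ 0.5703 -0.0221  0.    ] [ 0.5791 -0.0275  0.    ]
0.014 [ 0.5701 -0.0219  0.014 ] [ 0.5741 -0.0245  0.014 ]
0.028 [ 0.57   -0.0218  0.028 ] [ 0.5691 -0.0216  0.028 ]
0.04 [ 0.5699 -0.0217  0.04  ] [ 0.5648 -0.0191  0.04  ]
6.9 0.001049279830979261 0.0 [ -0.0023 -37.4209 -27.7855   0.0154   0.0755   0.0004] [-0.1395  0.226   1.5579  0.0001  1.3578 -1.1552]
```

View pics/w5c.png

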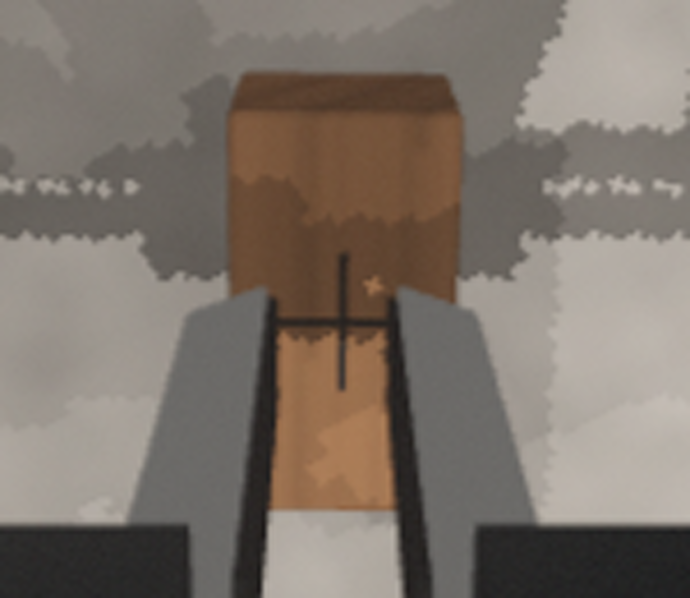

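The block top triangulates to 26–28 mm, as expected. The visible finger tips at rows 223–226 sit over the block, so they seem to end well behind the stated TCP. I'll measure where the tips really are in the tool frame.

Run:
```python
from h import *
import pickle
np.set_printoptions(precision=4,suppress=True)
for k,w in (('w2',.0942),('w3',.094),('w4',.0599)):
    im,st=pickle.load(open(k+'.pkl','rb'));f=294.81
    g=cv2.cvtColor(im['frame'],cv2.COLOR_BGR2GRAY)
    # dark inner pad columns in rows near tips
    print(k,st['width'])
    for r in (222,224,226,228,230,234,240,250):
        d=np.where(g[r,60:440]<55)[0]+60; L=d[d<252]; Q=d[d>252]
        if len(L) and len(Q):
            a,b=L.max()+1,Q.min(); depth=w*f/(b-a)
            T=np.array(im['tool_from_camera']); p=T@np.array([((a+b)/2-im['cx'])/f*depth,(r-im['cy'])/f*depth,depth,1]); print(r,a,b,depth,p[:3])
    print(np.array(im['tool_from_camera'])) if k=='w2' else 0
```

```text
w2 0.09416279116909163
226 180 325 0.19152484137931036 [ 0.0074 -0.0005 -0.0222]
228 180 325 0.19152484137931036 [ 0.0061 -0.0005 -0.0225]
230 180 325 0.19152484137931036 [ 0.0049 -0.0005 -0.0229]
234 180 324 0.192854875 [ 0.0018 -0.0008 -0.0224]
240 181 324 0.1942035104895105 [-0.0025 -0.0005 -0.0222]
250 179 325 0.1902130273972603 [-0.007  -0.0008 -0.0276]
[[ 0.0006 -0.9622 -0.2722  0.0797]
 [ 1.      0.0003  0.001  -0.0011]
 [-0.0009 -0.2722  0.9622 -0.2008]
 [ 0.      0.      0.      1.    ]]
w3 0.09397864423931872
226 180 325 0.19111820689655173 [ 0.008  -0.0002 -0.0226]
228 180 325 0.19111820689655173 [ 0.0068 -0.0002 -0.023 ]
230 180 325 0.19111820689655173 [ 0.0055 -0.0002 -0.0233]
234 180 325 0.19111820689655173 [ 0.0031 -0.0002 -0.024 ]
240 181 324 0.1937911888111888 [-0.0018 -0.0001 -0.0226]
250 179 325 0.1898091780821918 [-0.0063 -0.0005 -0.028 ]
w4 0.059910785572667
226 206 299 0.189883 [ 0.0077 -0.0005 -0.0237]
228 206 299 0.189883 [ 0.0065 -0.0005 -0.024 ]
230 206 299 0.189883 [ 0.0052 -0.0005 -0.0244]
234 206 299 0.189883 [ 0.0028 -0.0005 -0.0251]
240 206 298 0.1919469456521739 [-0.0018 -0.0008 -0.0242]
250 206 299 0.189883 [-0.0072 -0.0005 -0.0279]
```

The pad bottoms lie about 22–23 mm behind the TCP, not at it, so the fingers shut just above the block without touching. I'll open, go 20 mm lower (tips about 16 mm above the bench) and grip again.

Call:
jog_arm --deltas '[{"dx": 0,"dy": 0,"dz": 0,"wx": 0,"wy": 0,"wz": 0},{"dx": 0,"dy": 0,"dz": 0,"wx": 0,"wy": 0,"wz": 0},{"dx": 0,"dy": 0,"dz": 0,"wx": 0,"wy": 0,"wz": 0},{"dx": 0,"dy": 0,"dz": 0,"wx": 0,"wy": 0,"wz": 0},{"dx": 0,"dy": 0,"dz": 0,"wx": 0,"wy": 0,"wz": 0},{"dx": 0,"dy": 0,"dz": 0,"wx": 0,"wy": 0,"wz": 0},{"dx": 0,"dy": 0,"dz": 0,"wx": 0,"wy": 0,"wz": 0},{"dx": 0,"dy": 0,"dz": 0,"wx": 0,"wy": 0,"wz": 0},{"dx": 0,"dy": 0,"dz": 0.007,"wx": 0,"wy": 0,"wz": 0},{"dx": 0,"dy": 0,"dz": 0.014,"wx": 0,"wy": 0,"wz": 0},{"dx": 0,"dy": 0,"dz": 0.02,"wx": 0,"wy": 0,"wz": 0},{"dx": 0,"dy": 0,"dz": 0.02,"wx": 0,"wy": 0,"wz": 0}]' --fingers 0.06

```text
clock: 8.1
tool_pos: [0.5688, -0.0227, -0.0074]
eef_rot: [-0.86, -3.018, 0.001]
force: [-0.0, 0.3, -0.4]
width: 0.0604
finger_force: 0.0
```

Call:
jog_arm --deltas '[{"dx": 0,"dy": 0,"dz": 0,"wx": 0,"wy": 0,"wz": 0},{"dx": 0,"dy": 0,"dz": 0,"wx": 0,"wy": 0,"wz": 0},{"dx": 0,"dy": 0,"dz": 0,"wx": 0,"wy": 0,"wz": 0},{"dx": 0,"dy": 0,"dz": 0,"wx": 0,"wy": 0,"wz": 0},{"dx": 0,"dy": 0,"dz": 0,"wx": 0,"wy": 0,"wz": 0},{"dx": 0,"dy": 0,"dz": 0,"wx": 0,"wy": 0,"wz": 0}]' --fingers 0.0

```text
clock: 8.7
tool_pos: [0.5705, -0.0228, -0.0052]
eef_rot: [0.86, 3.021, 0.001]
force: [-0.0, 0.4, 0.8]
width: 0.0338
finger_force: 30.0
```

```bash
python3 look.py w6 blank_bench_center|head -2;  python3 - <<'E'
from go import *
st=arm.read_state();print(st['clock'],st['tool_pos'],st['eef_rot'],st['width'],st['finger_force'],st['force'])
go([.5338,.2663,.11],199); go([.4543,.2389,.11],199)
E
```

```text
8.7 [ 0.5705 -0.0228 -0.0052] [0.8605 3.0207 0.0006] [-0.1394  0.2446  1.5773  0.0003  1.3188 -1.1553]
blank_bench_center [(0.9, array([370., 106.]), array([0.5379, 0.0805])), (0.75, array([253., 234.]), array([ 0.5716, -0.0239]))]
8.8 [ 0.57053381 -0.02284309 -0.00514373] [8.60542730e-01 3.02058128e+00 5.80428323e-04] 0.03376507708423586 29.999195337295532 [0.8054873  0.50476498 1.57650273]
delta [ 0.1835  0.2264 -0.1151] [ 1.00e-02  5.00e-02 -5.08e+01]
delta [ 0.2366  0.1613 -0.1152] [ 1.00e-02  5.00e-02 -5.08e+01]
```

Gripped: opening 33.8 mm, 30 N. Lifting and carrying it over the far nest.

Call:
jog_arm --deltas '[{"dx": 0,"dy": 0,"dz": -0.03,"wx": 0,"wy": 0,"wz": 0},{"dx": 0,"dy": 0,"dz": -0.07,"wx": 0,"wy": 0,"wz": 0},{"dx": 0.02,"dy": 0.025,"dz": -0.11,"wx": 0,"wy": 0,"wz": -8},{"dx": 0.055,"dy": 0.065,"dz": -0.11,"wx": 0,"wy": 0,"wz": -16},{"dx": 0.08,"dy": 0.1,"dz": -0.11,"wx": 0,"wy": 0,"wz": -24},{"dx": 0.105,"dy": 0.13,"dz": -0.11,"wx": 0,"wy": 0,"wz": -32},{"dx": 0.13,"dy": 0.16,"dz": -0.11,"wx": 0,"wy": 0,"wz": -40},{"dx": 0.16,"dy": 0.2,"dz": -0.1,"wx": 0,"wy": 0,"wz": -47},{"dx": 0.175,"dy": 0.218,"dz": -0.09,"wx": 0,"wy": 0,"wz": -50.8},{"dx": 0.1835,"dy": 0.2264,"dz": -0.09,"wx": 0,"wy": 0,"wz": -50.8},{"dx": 0.1835,"dy": 0.2264,"dz": -0.09,"wx": 0,"wy": 0,"wz": -50.8},{"dx": 0.1835,"dy": 0.2264,"dz": -0.09,"wx": 0,"wy": 0,"wz": -50.8},{"dx": 0.1835,"dy": 0.2264,"dz": -0.09,"wx": 0,"wy": 0,"wz": -50.8}]'

```text
clock: 10.1
tool_pos: [0.5344, 0.2648, 0.0852]
eef_rot: [-0.514, 3.098, -0.001]
force: [-0.1, -1.3, -1.0]
width: 0.0338
finger_force: 30.0
```

```bash
python3 look.py w7 nest_a jig |head -3
python3 - <<'E'
from go import *
import pickle
im,st=pickle.load(open('w7.pkl','rb'));c=cam(im,st);i=cv2.resize(im['frame'],None,fx=1.5,fy=1.5,interpolation=cv2.INTER_CUBIC)
def draw(s0,n0,yaw,col):
    a=np.radians(yaw);t=np.array([np.cos(a),np.sin(a)]);n=np.array([-t[1],t[0]]);o=s0*np.array([.9455,.3256])+n0*np.array([-.3256,.9455])
    def L(p,q):
        P=[tuple((1.5*proj(c,[*(o+v[0]*t+v[1]*n),v[2]])).astype(int)) for v in (p,q)];cv2.line(i,*P,col,1,cv2.LINE_AA)
    for x in (-.102,.102):L((x,-.045,.01),(x,.045,.01))
    for y in (-.045,.045):L((-.102,y,.01),(.102,y,.01))
    for x in (-.006,-.078): L((x,-.0195,.01),(x,.0195,.01))
    for y in (-.0195,.0195,-.0285,.0285): L((-.078,y,.022),(-.006,y,.022))
    for x in (-.09,-.078,-.006,.006): L((x,-.028,.07),(x,.028,.07))
draw(.5494,.0779,19.0,(0,255,0))
cv2.imwrite('pics/w7o.png',i[0:520])
print(st['width'],st['finger_force']); go([.5338,.2663,.0],199)
E
```

```text
10.1 [0.5344 0.2648 0.0852] [-0.5143  3.098  -0.0006] [ 0.3654  0.2273  1.409  -0.0006  1.5042 -1.5344]
nest_a [(0.69, array([252., 107.]), array([0.4559, 0.2373]))]
jig [(0.73, array([252., 151.]), array([0.4936, 0.2506]))]
0.033821402412481355 29.998741149902344
delta [0.     0.0013 0.085 ] [-0.01  0.05 -0.12]
```

View pics/w7o.png

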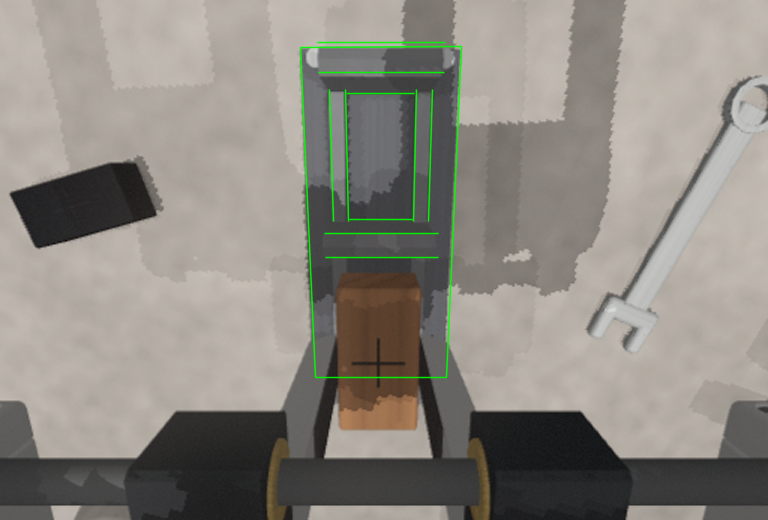

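The overlaid jig model matches the plate edges and stops to about 1 mm. The held block (cross at (378,363) in the enlarged picture) needs about 1.3 mm along +y. Descending with a pause above the floor.

Call:
jog_arm --deltas '[{"dx": 0,"dy": 0.0013,"dz": 0,"wx": 0,"wy": 0,"wz": 0},{"dx": 0,"dy": 0.0013,"dz": 0.02,"wx": 0,"wy": 0,"wz": 0},{"dx": 0,"dy": 0.0013,"dz": 0.04,"wx": 0,"wy": 0,"wz": 0},{"dx": 0,"dy": 0.0013,"dz": 0.055,"wx": 0,"wy": 0,"wz": 0},{"dx": 0,"dy": 0.0013,"dz": 0.063,"wx": 0,"wy": 0,"wz": 0},{"dx": 0,"dy": 0.0013,"dz": 0.069,"wx": 0,"wy": 0,"wz": 0},{"dx": 0,"dy": 0.0013,"dz": 0.073,"wx": 0,"wy": 0,"wz": 0},{"dx": 0,"dy": 0.0013,"dz": 0.076,"wx": 0,"wy": 0,"wz": 0},{"dx": 0,"dy": 0.0013,"dz": 0.076,"wx": 0,"wy": 0,"wz": 0}]'

```text
clock: 11.15
tool_pos: [0.5337, 0.2672, 0.0086]
eef_rot: [-0.518, 3.097, -0.001]
force: [1.4, -1.8, -2.3]
width: 0.0338
finger_force: 30.0
```

Call:
jog_arm --deltas '[{"dx": 0,"dy": 0,"dz": 0.001,"wx": 0,"wy": 0,"wz": 0},{"dx": 0,"dy": 0,"dz": 0.002,"wx": 0,"wy": 0,"wz": 0},{"dx": 0,"dy": 0,"dz": 0.003,"wx": 0,"wy": 0,"wz": 0},{"dx": 0,"dy": 0,"dz": 0.003,"wx": 0,"wy": 0,"wz": 0},{"dx": 0,"dy": 0,"dz": 0.003,"wx": 0,"wy": 0,"wz": 0}]'

```text
clock: 11.65
tool_pos: [0.5336, 0.2672, 0.0058]
eef_rot: [-0.518, 3.098, -0.001]
force: [2.4, -2.8, 0.6]
width: 0.0337
finger_force: 30.0
```

Call:
jog_arm --deltas '[{"dx": 0,"dy": -0.001,"dz": 0,"wx": 0,"wy": 0,"wz": 0},{"dx": 0,"dy": -0.001,"dz": 0.001,"wx": 0,"wy": 0,"wz": 0},{"dx": 0,"dy": -0.001,"dz": 0.0015,"wx": 0,"wy": 0,"wz": 0},{"dx": 0,"dy": -0.001,"dz": 0.0015,"wx": 0,"wy": 0,"wz": 0},{"dx": 0,"dy": -0.001,"dz": 0.0015,"wx": 0,"wy": 0,"wz": 0}]'

```text
clock: 12.15
tool_pos: [0.5334, 0.267, 0.0048]
eef_rot: [-0.519, 3.098, 0.001]
force: [-1.0, -1.5, 5.5]
width: 0.0338
finger_force: 30.0
```

Up-force of 5.5 N at exactly the predicted height, so the blank is on the floor. Releasing and backing up to look.

Call:
jog_arm --deltas '[{"dx": 0,"dy": 0,"dz": 0,"wx": 0,"wy": 0,"wz": 0},{"dx": 0,"dy": 0,"dz": 0,"wx": 0,"wy": 0,"wz": 0},{"dx": 0,"dy": 0,"dz": 0,"wx": 0,"wy": 0,"wz": 0},{"dx": 0,"dy": 0,"dz": -0.01,"wx": 0,"wy": 0,"wz": 0},{"dx": 0,"dy": 0,"dz": -0.04,"wx": 0,"wy": 0,"wz": 0},{"dx": -0.03,"dy": 0,"dz": -0.08,"wx": 0,"wy": 0,"wz": 0},{"dx": -0.06,"dy": 0,"dz": -0.12,"wx": 0,"wy": 0,"wz": 0},{"dx": -0.06,"dy": 0,"dz": -0.14,"wx": 0,"wy": 0,"wz": 0},{"dx": -0.06,"dy": 0,"dz": -0.14,"wx": 0,"wy": 0,"wz": 0}]' --fingers 0.094

```text
clock: 13.05
tool_pos: [0.5929, 0.2872, 0.1493]
eef_rot: [-0.517, 3.09, 0.003]
force: [0.0, -0.1, 0.5]
width: 0.0939
finger_force: 0.0
```

```bash
python3 look.py w8 nest_a blank_bench_center jig; python3 blk.py w8 .038
python3 - <<'E'
from go import *
import pickle
im,st=pickle.load(open('w8.pkl','rb'))
cv2.imwrite('pics/w8c.png',cv2.resize(im['frame'][0:240,130:380],None,fx=2.4,fy=2.4,interpolation=cv2.INTER_CUBIC))
# above vise: tool y along the blank length; blank ctr (.492,-.236), length yaw 110.5 -> tool x yaw 200.5
for yaw in (200.5,):
    a=np.radians(yaw); go([.492-.09*np.cos(a),-.236-.09*np.sin(a),.17],yaw)
E
```

```text
13.05 [0.5929 0.2872 0.1493] [-0.517   3.0898  0.0033] [ 0.3648  0.3318  1.1507  0.0003  1.65   -1.5375]
nest_a [(0.65, array([250.,  44.]), array([0.4557, 0.2378]))]
blank_bench_center [(0.95, array([252., 124.]), array([0.5328, 0.2657])), (0.62, array([82., 71.]), array([0.5392, 0.0769]))]
jig [(0.55, array([248.,  88.]), array([0.4973, 0.2494]))]
brown 2810.5 ((368.5, 375.5), (15.0, 285.0), 90.0)
brown 886.0 ((431.5192565917969, 321.5961608886719), (61.77658462524414, 29.417421340942383), 78.69007110595703)
brown 869.0 ((71.82717895507812, 321.64599609375), (29.659360885620117, 61.23036575317383), 10.007980346679688)
brown 1932.0 ((252.0, 123.5), (63.0, 32.0), 90.0)
((252.0, 123.5), (63.0, 32.0), 90.0) [0.5314 0.2658] [(0.032, 109.0), (0.0632, 19.9)] [[0.5067, 0.2404], [0.4963, 0.2706], [0.5557, 0.2921], [0.5668, 0.2601]]
median V map [ 82.  95. 155.]
delta [ 0.1714 -0.4593 -0.0277] [ 0.   -0.24 -1.49]
```

View pics/w8c.png

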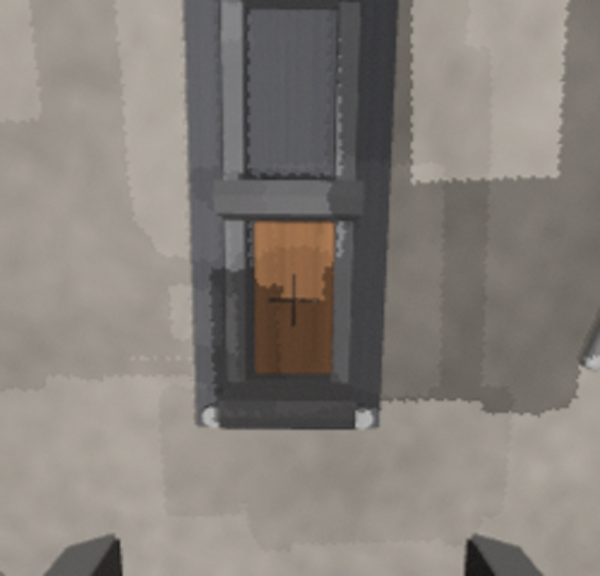

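The first blank lies squarely in the lower nest, cross at (293,299) in the crop. Its apparent size matches a top at 38 mm, so it is fully down. I've used my ten pictures, so from here I rely on numbers. Moving over the vise.

Call:
jog_arm --deltas '[{"dx": 0.171,"dy": -0.459,"dz": -0.028,"wx": 0,"wy": 0,"wz": -1.5},{"dx": 0.171,"dy": -0.459,"dz": -0.028,"wx": 0,"wy": 0,"wz": -1.5},{"dx": 0.171,"dy": -0.459,"dz": -0.028,"wx": 0,"wy": 0,"wz": -1.5},{"dx": 0.171,"dy": -0.459,"dz": -0.028,"wx": 0,"wy": 0,"wz": -1.5},{"dx": 0.171,"dy": -0.459,"dz": -0.028,"wx": 0,"wy": 0,"wz": -1.5},{"dx": 0.171,"dy": -0.459,"dz": -0.028,"wx": 0,"wy": 0,"wz": -1.5},{"dx": 0.171,"dy": -0.459,"dz": -0.028,"wx": 0,"wy": 0,"wz": -1.5},{"dx": 0.171,"dy": -0.459,"dz": -0.028,"wx": 0,"wy": 0,"wz": -1.5},{"dx": 0.171,"dy": -0.459,"dz": -0.028,"wx": 0,"wy": 0,"wz": -1.5},{"dx": 0.171,"dy": -0.459,"dz": -0.028,"wx": 0,"wy": 0,"wz": -1.5},{"dx": 0.171,"dy": -0.459,"dz": -0.028,"wx": 0,"wy": 0,"wz": -1.5},{"dx": 0.171,"dy": -0.459,"dz": -0.028,"wx": 0,"wy": 0,"wz": -1.5},{"dx": 0.171,"dy": -0.459,"dz": -0.028,"wx": 0,"wy": 0,"wz": -1.5},{"dx": 0.171,"dy": -0.459,"dz": -0.028,"wx": 0,"wy": 0,"wz": -1.5}]'

```text
clock: 14.65
tool_pos: [0.5778, -0.2018, 0.1714]
eef_rot: [0.562, -3.09, -0.002]
force: [0.8, 0.1, 0.5]
width: 0.0939
finger_force: 0.0
```

```bash
python3 look.py w9 blank_vise_center vise; python3 blk.py w9 .053
```

```text
14.65 [ 0.5778 -0.2018  0.1714] [ 0.5623 -3.0901 -0.0017] [-0.4289  0.2295  1.2344  0.0004  1.6789 -2.3597]
blank_vise_center [(0.79, array([149.,  43.]), array([ 0.4757, -0.363 ])), (0.72, array([252.,  97.]), array([ 0.4889, -0.2353]))]
vise []
brown 2595.0 ((369.5, 375.5), (15.0, 283.0), 90.0)
brown 875.5 ((432.1577453613281, 321.5604248046875), (61.404151916503906, 29.659360885620117), 79.99201965332031)
brown 858.5 ((71.46154022216797, 321.69232177734375), (29.417421340942383, 61.580467224121094), 11.309932708740234)
brown 1986.5 ((253.5, 95.5), (33.0, 61.0), 90.0)
((253.5, 95.5), (33.0, 61.0), 90.0) [ 0.4887 -0.2338] [(0.0618, 110.7), (0.0323, 22.4)] [[0.4845, -0.2684], [0.4627, -0.2106], [0.4925, -0.1983], [0.515, -0.2578]]
median V map [111.7 146.  154. ]
```

Run:
```python
from go import *
import pickle
np.set_printoptions(precision=4,suppress=True)
im,st=pickle.load(open('w9.pkl','rb'));c=cam(im,st)
hsv=cv2.cvtColor(im['frame'],cv2.COLOR_BGR2HSV);m=cv2.inRange(hsv,(5,110,60),(22,255,255));m[:,:200]=0;m[:,320:]=0;m[200:]=0
v,u=np.nonzero(m);P=np.array([at_z(c,(a,b),.053)[:2] for a,b in zip(u,v)])
w,V=np.linalg.eigh(np.cov(P.T));print(P.mean(0),np.sqrt(12*w),np.degrees(np.arctan2(V[1],V[0])))
for z in (.043,.063):
    Q=np.array([at_z(c,(a,b),z)[:2] for a,b in zip(u,v)]);print(z,Q.mean(0),np.sqrt(12*np.linalg.eigh(np.cov(Q.T))[0]))
t=get_image('top');ct=cam(t);hs=cv2.cvtColor(t['frame'],cv2.COLOR_BGR2HSV)
print('tri',tri([ray(c,(u.mean(),v.mean())),ray(ct,(335.2,187.8))]))
yaw=np.degrees(np.arctan2(V[1,0],V[0,0]))%180+180;print(yaw)
go([P.mean(0)[0],P.mean(0)[1],.011],yaw)
```

```text
[ 0.4885 -0.2341] [0.0335 0.0636] [-159.2313  110.7687]
0.043 [ 0.4881 -0.2342] [0.0345 0.0656]
0.063 [ 0.489 -0.234] [0.0324 0.0616]
tri (array([ 0.4892, -0.2334,  0.0452]), [0.0013738712370393136, 0.0013738712370393415])
200.76867895666254
delta [0.095  0.0019 0.1611] [ 0.    0.01 -0.17]
```

Call:
jog_arm --deltas '[{"dx": 0.05,"dy": 0.002,"dz": 0,"wx": 0,"wy": 0,"wz": 0},{"dx": 0.095,"dy": 0.002,"dz": 0.02,"wx": 0,"wy": 0,"wz": 0},{"dx": 0.095,"dy": 0.002,"dz": 0.05,"wx": 0,"wy": 0,"wz": 0},{"dx": 0.095,"dy": 0.002,"dz": 0.085,"wx": 0,"wy": 0,"wz": 0},{"dx": 0.095,"dy": 0.002,"dz": 0.115,"wx": 0,"wy": 0,"wz": 0},{"dx": 0.095,"dy": 0.002,"dz": 0.135,"wx": 0,"wy": 0,"wz": 0},{"dx": 0.095,"dy": 0.002,"dz": 0.15,"wx": 0,"wy": 0,"wz": 0},{"dx": 0.095,"dy": 0.002,"dz": 0.161,"wx": 0,"wy": 0,"wz": 0},{"dx": 0.095,"dy": 0.002,"dz": 0.161,"wx": 0,"wy": 0,"wz": 0},{"dx": 0.095,"dy": 0.002,"dz": 0.161,"wx": 0,"wy": 0,"wz": 0}]'

```text
clock: 15.85
tool_pos: [0.4889, -0.2353, 0.0118]
eef_rot: [-0.559, 3.09, -0.001]
force: [0.6, -0.1, -0.0]
width: 0.094
finger_force: 0.0
```

Call:
jog_arm --deltas '[{"dx": 0,"dy": 0,"dz": 0,"wx": 0,"wy": 0,"wz": 0},{"dx": 0,"dy": 0,"dz": 0,"wx": 0,"wy": 0,"wz": 0},{"dx": 0,"dy": 0,"dz": 0,"wx": 0,"wy": 0,"wz": 0},{"dx": 0,"dy": 0,"dz": 0,"wx": 0,"wy": 0,"wz": 0},{"dx": 0,"dy": 0,"dz": 0,"wx": 0,"wy": 0,"wz": 0},{"dx": 0,"dy": 0,"dz": 0,"wx": 0,"wy": 0,"wz": 0}]' --fingers 0.0

```text
clock: 16.45
tool_pos: [0.4883, -0.235, 0.0113]
eef_rot: [-0.559, 3.091, 0.0]
force: [0.1, 0.8, 2.1]
width: 0.0636
finger_force: 30.0
```

Gripped by the ends (63.6 mm, 30 N). Lifting it straight out and carrying it to open bench.

Call:
jog_arm --deltas '[{"dx": 0,"dy": 0,"dz": -0.015,"wx": 0,"wy": 0,"wz": 0},{"dx": 0,"dy": 0,"dz": -0.035,"wx": 0,"wy": 0,"wz": 0},{"dx": 0,"dy": 0,"dz": -0.06,"wx": 0,"wy": 0,"wz": 0},{"dx": 0,"dy": 0,"dz": -0.08,"wx": 0,"wy": 0,"wz": 0},{"dx": -0.02,"dy": 0.03,"dz": -0.08,"wx": 0,"wy": 0,"wz": 0},{"dx": -0.045,"dy": 0.065,"dz": -0.08,"wx": 0,"wy": 0,"wz": 0},{"dx": -0.07,"dy": 0.105,"dz": -0.07,"wx": 0,"wy": 0,"wz": 0},{"dx": -0.09,"dy": 0.135,"dz": -0.045,"wx": 0,"wy": 0,"wz": 0},{"dx": -0.1,"dy": 0.15,"dz": -0.02,"wx": 0,"wy": 0,"wz": 0},{"dx": -0.1,"dy": 0.15,"dz": 0,"wx": 0,"wy": 0,"wz": 0},{"dx": -0.1,"dy": 0.15,"dz": 0.012,"wx": 0,"wy": 0,"wz": 0},{"dx": -0.1,"dy": 0.15,"dz": 0.019,"wx": 0,"wy": 0,"wz": 0},{"dx": -0.1,"dy": 0.15,"dz": 0.022,"wx": 0,"wy": 0,"wz": 0},{"dx": -0.1,"dy": 0.15,"dz": 0.022,"wx": 0,"wy": 0,"wz": 0}]'

```text
clock: 17.85
tool_pos: [0.5297, -0.0602, -0.0105]
eef_rot: [-0.557, 3.091, -0.0]
force: [0.3, -0.8, -0.2]
width: 0.0637
finger_force: 30.0
```

Call:
jog_arm --deltas '[{"dx": 0,"dy": 0,"dz": 0.001,"wx": 0,"wy": 0,"wz": 0},{"dx": 0,"dy": 0,"dz": 0.002,"wx": 0,"wy": 0,"wz": 0},{"dx": 0,"dy": 0,"dz": 0.003,"wx": 0,"wy": 0,"wz": 0},{"dx": 0,"dy": 0,"dz": 0.003,"wx": 0,"wy": 0,"wz": 0}]'

```text
clock: 18.25
tool_pos: [0.5298, -0.0597, -0.0136]
eef_rot: [-0.559, 3.091, -0.001]
force: [0.9, -1.5, 0.0]
width: 0.064
finger_force: 30.0
```

Call:
jog_arm --deltas '[{"dx": 0,"dy": 0,"dz": 0.0005,"wx": 0,"wy": 0,"wz": 0},{"dx": 0,"dy": 0,"dz": 0.001,"wx": 0,"wy": 0,"wz": 0},{"dx": 0,"dy": 0,"dz": 0.001,"wx": 0,"wy": 0,"wz": 0}]'

```text
clock: 18.55
tool_pos: [0.5298, -0.0597, -0.0136]
eef_rot: [-0.559, 3.091, -0.001]
force: [-2.4, -0.5, 4.9]
width: 0.0639
finger_force: 30.0
```

Bench contact at the predicted height. Releasing, rising and turning 90° to see the blank.

Call:
jog_arm --deltas '[{"dx": 0,"dy": 0,"dz": -0.0005,"wx": 0,"wy": 0,"wz": 0},{"dx": 0,"dy": 0,"dz": -0.0005,"wx": 0,"wy": 0,"wz": 0},{"dx": 0,"dy": 0,"dz": -0.0005,"wx": 0,"wy": 0,"wz": 0},{"dx": 0,"dy": 0,"dz": -0.0005,"wx": 0,"wy": 0,"wz": 0},{"dx": 0,"dy": 0,"dz": -0.02,"wx": 0,"wy": 0,"wz": 0},{"dx": 0,"dy": 0,"dz": -0.06,"wx": 0,"wy": 0,"wz": 0},{"dx": 0,"dy": 0,"dz": -0.1,"wx": 0,"wy": 0,"wz": 0},{"dx": 0,"dy": -0.04,"dz": -0.13,"wx": 0,"wy": 0,"wz": 8}]' --fingers 0.094

```text
clock: 19.35
tool_pos: [0.5435, -0.0941, 0.1177]
eef_rot: [-0.344, 3.12, 0.002]
force: [1.2, -0.6, -0.2]
width: 0.0939
finger_force: 0.0
```

Call:
jog_arm --deltas '[{"dx": 0.006,"dy": -0.04,"dz": -0.035,"wx": 0,"wy": 0,"wz": 82},{"dx": 0.006,"dy": -0.04,"dz": -0.035,"wx": 0,"wy": 0,"wz": 82},{"dx": 0.006,"dy": -0.04,"dz": -0.035,"wx": 0,"wy": 0,"wz": 82},{"dx": 0.006,"dy": -0.04,"dz": -0.035,"wx": 0,"wy": 0,"wz": 82},{"dx": 0.006,"dy": -0.04,"dz": -0.035,"wx": 0,"wy": 0,"wz": 82},{"dx": 0.006,"dy": -0.04,"dz": -0.035,"wx": 0,"wy": 0,"wz": 82},{"dx": 0.006,"dy": -0.04,"dz": -0.035,"wx": 0,"wy": 0,"wz": 82},{"dx": 0.006,"dy": -0.04,"dz": -0.035,"wx": 0,"wy": 0,"wz": 82},{"dx": 0.006,"dy": -0.04,"dz": -0.035,"wx": 0,"wy": 0,"wz": 82},{"dx": 0.006,"dy": -0.04,"dz": -0.035,"wx": 0,"wy": 0,"wz": 82},{"dx": 0.006,"dy": -0.04,"dz": -0.035,"wx": 0,"wy": 0,"wz": 82},{"dx": 0.006,"dy": -0.04,"dz": -0.035,"wx": 0,"wy": 0,"wz": 82}]' --fingers 0.06

```text
clock: 20.55
tool_pos: [0.5461, -0.1373, 0.1497]
eef_rot: [-1.788, -2.582, 0.0]
force: [0.3, -0.1, -0.2]
width: 0.0598
finger_force: 0.0
```

```bash
cat > pca.py <<'E'
from go import *
import pickle,sys
np.set_printoptions(precision=4,suppress=True)
def pca(tag,z,near):
    im,st=pickle.load(open(tag+'.pkl','rb'));c=cam(im,st)
    hsv=cv2.cvtColor(im['frame'],cv2.COLOR_BGR2HSV);m=cv2.inRange(hsv,(5,110,60),(22,255,255))
    v,u=np.nonzero(m);P=np.array([at_z(c,(a,b),z)[:2] for a,b in zip(u,v)])
    P=P[np.linalg.norm(P-near,axis=1)<.055]
    w,V=np.linalg.eigh(np.cov(P.T));print(P.mean(0),np.sqrt(12*w),'long yaw',np.degrees(np.arctan2(V[1,1],V[0,1]))%180)
    return P.mean(0),np.degrees(np.arctan2(V[1,1],V[0,1]))%180
E
python3 look.py w10 blank_bench_center
python3 - <<'E'
from pca import *
p,y=pca('w10',.028,[.53,-.06]); go([*p,-.0055],y)
E
```

```text
20.55 [ 0.5461 -0.1373  0.1497] [-1.7881 -2.5825  0.    ] [-0.347   0.1258  1.3972  0.0001  1.619  -0.7066]
blank_bench_center []
brown 3103.0 ((316.0, 375.5), (15.0, 326.0), 90.0)
brown 615.5 ((368.332763671875, 321.5784912109375), (59.997982025146484, 20.388797760009766), 83.2901611328125)
brown 594.5 ((134.9589080810547, 321.609619140625), (19.927425384521484, 59.980987548828125), 6.519801616668701)
brown 1838.5 ((265.0, 110.5), (61.0, 32.0), 90.0)
[ 0.5305 -0.0589] [0.0331 0.0633] long yaw 110.57749741202032
delta [0.0788 0.0129 0.1553] [-0.01 -0.01 -0.01]
```

The blank lies flat at (0.5305, −0.0589) and measures 33×63 mm at its expected height. Taking it by its long sides.

Call:
jog_arm --deltas '[{"dx": 0.045,"dy": 0.01,"dz": 0,"wx": 0,"wy": 0,"wz": 0},{"dx": 0.079,"dy": 0.013,"dz": 0.02,"wx": 0,"wy": 0,"wz": 0},{"dx": 0.079,"dy": 0.013,"dz": 0.055,"wx": 0,"wy": 0,"wz": 0},{"dx": 0.079,"dy": 0.013,"dz": 0.09,"wx": 0,"wy": 0,"wz": 0},{"dx": 0.079,"dy": 0.013,"dz": 0.12,"wx": 0,"wy": 0,"wz": 0},{"dx": 0.079,"dy": 0.013,"dz": 0.14,"wx": 0,"wy": 0,"wz": 0},{"dx": 0.079,"dy": 0.013,"dz": 0.155,"wx": 0,"wy": 0,"wz": 0},{"dx": 0.079,"dy": 0.013,"dz": 0.155,"wx": 0,"wy": 0,"wz": 0},{"dx": 0.079,"dy": 0.013,"dz": 0.155,"wx": 0,"wy": 0,"wz": 0}]'

```text
clock: 21.55
tool_pos: [0.5308, -0.0588, -0.0048]
eef_rot: [-1.79, -2.582, -0.0]
force: [0.2, -0.1, 1.1]
width: 0.0603
finger_force: 0.0
```

Call:
jog_arm --deltas '[{"dx": 0,"dy": 0,"dz": 0,"wx": 0,"wy": 0,"wz": 0},{"dx": 0,"dy": 0,"dz": 0,"wx": 0,"wy": 0,"wz": 0},{"dx": 0,"dy": 0,"dz": 0,"wx": 0,"wy": 0,"wz": 0},{"dx": 0,"dy": 0,"dz": 0,"wx": 0,"wy": 0,"wz": 0},{"dx": 0,"dy": 0,"dz": 0,"wx": 0,"wy": 0,"wz": 0},{"dx": 0,"dy": 0,"dz": 0,"wx": 0,"wy": 0,"wz": 0}]' --fingers 0.0

```text
clock: 22.15
tool_pos: [0.5312, -0.0589, -0.0043]
eef_rot: [1.79, 2.58, 0.001]
force: [-0.4, 0.3, 2.3]
width: 0.0336
finger_force: 30.0
```

Run:
```python
from go import *
st=arm.read_state();print(st['clock'],st['tool_pos'],st['width'],st['finger_force'],st['force'])
go([.4543,.2389,.085],199)
```

```text
22.15 [ 0.53123389 -0.05885876 -0.00428894] 0.033564157930230015 30.001136362552643 [-0.43921157  0.27387843  2.31133475]
delta [ 0.3058  0.0323 -0.0894] [ 3.00e-02  8.00e-02 -8.85e+01]
```

Call:
jog_arm --deltas '[{"dx": 0,"dy": 0,"dz": -0.03,"wx": 0,"wy": 0,"wz": 0},{"dx": 0,"dy": 0,"dz": -0.07,"wx": 0,"wy": 0,"wz": 0},{"dx": 0.02,"dy": 0.002,"dz": -0.1,"wx": 0,"wy": 0,"wz": -8},{"dx": 0.05,"dy": 0.005,"dz": -0.1,"wx": 0,"wy": 0,"wz": -16},{"dx": 0.08,"dy": 0.008,"dz": -0.1,"wx": 0,"wy": 0,"wz": -24},{"dx": 0.11,"dy": 0.011,"dz": -0.1,"wx": 0,"wy": 0,"wz": -32},{"dx": 0.14,"dy": 0.015,"dz": -0.1,"wx": 0,"wy": 0,"wz": -40},{"dx": 0.17,"dy": 0.018,"dz": -0.1,"wx": 0,"wy": 0,"wz": -48},{"dx": 0.2,"dy": 0.021,"dz": -0.1,"wx": 0,"wy": 0,"wz": -56},{"dx": 0.23,"dy": 0.024,"dz": -0.1,"wx": 0,"wy": 0,"wz": -64},{"dx": 0.26,"dy": 0.027,"dz": -0.1,"wx": 0,"wy": 0,"wz": -72},{"dx": 0.285,"dy": 0.03,"dz": -0.1,"wx": 0,"wy": 0,"wz": -80},{"dx": 0.3,"dy": 0.032,"dz": -0.095,"wx": 0,"wy": 0,"wz": -86},{"dx": 0.306,"dy": 0.0325,"dz": -0.09,"wx": 0,"wy": 0,"wz": -88.5},{"dx": 0.306,"dy": 0.0325,"dz": -0.09,"wx": 0,"wy": 0,"wz": -88.5},{"dx": 0.306,"dy": 0.0325,"dz": -0.09,"wx": 0,"wy": 0,"wz": -88.5},{"dx": 0.306,"dy": 0.0325,"dz": -0.09,"wx": 0,"wy": 0,"wz": -88.5}]'

```text
clock: 23.85
tool_pos: [0.4541, 0.2388, 0.085]
eef_rot: [-0.517, 3.099, -0.0]
force: [-0.4, 0.7, -1.4]
width: 0.0336
finger_force: 30.0
```

```bash
python3 look.py w11 |head -1
python3 - <<'E'
from pca import *
im,st=pickle.load(open('w11.pkl','rb'));print(st['width'],st['finger_force'])
go([.4543,.2387,.0045],199)
pca('w11',st['tool_pos'][2]+.0052+.028,st['tool_pos'][:2])
E
```

```text
23.85 [0.4541 0.2388 0.085 ] [-0.5165  3.0988 -0.0002] [ 0.3737  0.0468  1.6124 -0.0001  1.4824 -1.5275]
0.033646978981578646 29.999546706676483
delta [ 0.     -0.0001  0.0807] [-0.    0.02 -0.08]
[0.453 0.238] [0.0334 0.0802] long yaw 19.525177738911992
```

Call:
jog_arm --deltas '[{"dx": 0,"dy": 0,"dz": 0.02,"wx": 0,"wy": 0,"wz": 0},{"dx": 0,"dy": 0,"dz": 0.04,"wx": 0,"wy": 0,"wz": 0},{"dx": 0,"dy": 0,"dz": 0.055,"wx": 0,"wy": 0,"wz": 0},{"dx": 0,"dy": 0,"dz": 0.063,"wx": 0,"wy": 0,"wz": 0},{"dx": 0,"dy": 0,"dz": 0.069,"wx": 0,"wy": 0,"wz": 0},{"dx": 0,"dy": 0,"dz": 0.073,"wx": 0,"wy": 0,"wz": 0},{"dx": 0,"dy": 0,"dz": 0.076,"wx": 0,"wy": 0,"wz": 0},{"dx": 0,"dy": 0,"dz": 0.076,"wx": 0,"wy": 0,"wz": 0}]'

```text
clock: 24.7
tool_pos: [0.4541, 0.2393, 0.0091]
eef_rot: [-0.518, 3.098, 0.0]
force: [-0.3, 0.7, -0.5]
width: 0.0337
finger_force: 30.0
```

Call:
jog_arm --deltas '[{"dx": 0,"dy": 0,"dz": 0.001,"wx": 0,"wy": 0,"wz": 0},{"dx": 0,"dy": 0,"dz": 0.002,"wx": 0,"wy": 0,"wz": 0},{"dx": 0,"dy": 0,"dz": 0.003,"wx": 0,"wy": 0,"wz": 0},{"dx": 0,"dy": 0,"dz": 0.004,"wx": 0,"wy": 0,"wz": 0},{"dx": 0,"dy": 0,"dz": 0.004,"wx": 0,"wy": 0,"wz": 0}]'

```text
clock: 25.2
tool_pos: [0.4542, 0.2394, 0.0057]
eef_rot: [-0.519, 3.098, 0.0]
force: [-1.7, -0.9, 3.1]
width: 0.0337
finger_force: 30.0
```

Floor contact (3 N). Releasing, backing off and checking.

Call:
jog_arm --deltas '[{"dx": 0,"dy": 0,"dz": 0.0005,"wx": 0,"wy": 0,"wz": 0},{"dx": 0,"dy": 0,"dz": 0.0005,"wx": 0,"wy": 0,"wz": 0}]'

```text
clock: 25.4
tool_pos: [0.4542, 0.2394, 0.0057]
eef_rot: [-0.518, 3.098, 0.0]
force: [-1.9, -1.1, 7.1]
width: 0.0339
finger_force: 30.0
```

Call:
jog_arm --deltas '[{"dx": 0,"dy": 0,"dz": 0,"wx": 0,"wy": 0,"wz": 0},{"dx": 0,"dy": 0,"dz": 0,"wx": 0,"wy": 0,"wz": 0},{"dx": 0,"dy": 0,"dz": 0,"wx": 0,"wy": 0,"wz": 0},{"dx": 0,"dy": 0,"dz": -0.01,"wx": 0,"wy": 0,"wz": 0},{"dx": 0,"dy": 0,"dz": -0.04,"wx": 0,"wy": 0,"wz": 0},{"dx": -0.03,"dy": 0,"dz": -0.08,"wx": 0,"wy": 0,"wz": 0},{"dx": -0.07,"dy": 0,"dz": -0.12,"wx": 0,"wy": 0,"wz": 0},{"dx": -0.11,"dy": 0,"dz": -0.155,"wx": 0,"wy": 0,"wz": 0},{"dx": -0.115,"dy": 0,"dz": -0.16,"wx": 0,"wy": 0,"wz": 0},{"dx": -0.115,"dy": 0,"dz": -0.16,"wx": 0,"wy": 0,"wz": 0},{"dx": -0.115,"dy": 0,"dz": -0.16,"wx": 0,"wy": 0,"wz": 0}]' --fingers 0.07

```text
clock: 26.5
tool_pos: [0.5621, 0.2765, 0.1639]
eef_rot: [0.518, -3.097, 0.0]
force: [-0.7, -0.7, -0.1]
width: 0.0701
finger_force: 0.0
```

```bash
python3 look.py w12 blank_bench_center jig
python3 - <<'E'
from pca import *
for n in ([.454,.239],[.532,.266]):
    n=np.array(n);p,y=pca('w12',.038,n);print('s,n',p@[.9455,.3256],p@[-.3256,.9455])
    pca('w12',.048,n)
for cm in ('top','scene'):
    im=get_image(cm);print(cm,[(round(r['score'],2),np.round(r['point']),at_z(cam(im),r['point'],.024)[:2]) for r in tip_of('blank_bench_center',cm)])
E
```

```text
26.5 [0.5621 0.2765 0.1639] [ 0.5182 -3.0972  0.0002] [ 0.3665  0.2637  1.2075  0.0001  1.6717 -1.5358]
blank_bench_center [(0.88, array([ 96., 101.]), array([0.5349, 0.0776]))]
jig [(0.83, array([249., 118.]), array([0.4955, 0.2498]))]
brown 3329.5 ((338.0, 375.5), (15.0, 324.0), 90.0)
brown 700.0 ((387.1500244140625, 321.5500183105469), (60.52833557128906, 23.051679611206055), 81.8698959350586)
brown 685.0 ((116.65155792236328, 321.66937255859375), (23.249940872192383, 60.55459976196289), 8.365885734558105)
brown 1582.0 ((252.0, 154.0), (56.0, 30.0), 90.0)
brown 2049.0 ((252.0, 75.0), (66.0, 32.0), 90.0)
[0.4556 0.2395] [0.034  0.0733] long yaw 18.891684114318878
s,n 0.508735805042556 0.07809284521925514
[0.4568 0.2399] [0.033  0.0722] long yaw 18.899811295075494
[0.5277 0.2646] [0.0331 0.0746] long yaw 18.51435937281221
s,n 0.5850696606342238 0.07837178455331852
[0.5262 0.2641] [0.0321 0.0731] long yaw 18.557278637984354
top [(0.75, array([176., 200.]), array([0.4525, 0.2355])), (0.59, array([228., 170.]), array([0.5425, 0.0828])), (0.55, array([166., 169.]), array([0.5428, 0.2665]))]
scene [(0.81, array([269., 223.]), array([0.5476, 0.0899])), (0.49, array([334., 248.]), array([0.5334, 0.2799])), (0.22, array([249., 302.]), array([0.7731, 0.1448])), (0.15, array([103., 184.]), array([ 0.6667, -0.4202]))]
```

Contact height says it is down. To be sure, I'll look from exactly the same relative position as the check on the first blank and compare sizes.

Call:
jog_arm --deltas '[{"dx": 0.052,"dy": 0,"dz": 0.0145,"wx": 0,"wy": 0,"wz": 0},{"dx": 0.052,"dy": 0,"dz": 0.0145,"wx": 0,"wy": 0,"wz": 0},{"dx": 0.052,"dy": 0,"dz": 0.0145,"wx": 0,"wy": 0,"wz": 0},{"dx": 0.052,"dy": 0,"dz": 0.0145,"wx": 0,"wy": 0,"wz": 0}]'

```text
clock: 27.25
tool_pos: [0.5148, 0.2602, 0.1517]
eef_rot: [-0.518, 3.095, 0.001]
force: [0.9, -0.1, -0.0]
width: 0.0699
finger_force: 0.0
```

```bash
python3 look.py w13|grep -v "37[0-9]\|32[0-9]\.[0-9]*)"; python3 blk.py w13 .038
python3 - <<'E'
from h import *
import pickle
C={k:cam(*pickle.load(open(k+'.pkl','rb'))) for k in ('w8','w13','w12')}
# top-face width by row along each block
for k,v0,v1 in (('w8',93,157),('w13',93,157),('w12',42,110)):
    f=pickle.load(open(k+'.pkl','rb'))[0]['frame'];m=cv2.inRange(cv2.cvtColor(f,cv2.COLOR_BGR2HSV),(5,110,60),(22,255,255))
    print(k,[(r,int((m[r,200:300]>0).sum()),int(np.nonzero(m[r,200:300])[0].mean()+200) if m[r,200:300].any() else 0) for r in range(v0-8,v1+8,6)])
E
```

```text
27.25 [0.5148 0.2602 0.1517] [-0.5179  3.0948  0.0012] [ 0.3697  0.1521  1.3637  0.      1.6219 -1.5327]
brown 1381.0 ((252.0, 202.5), (49.0, 30.0), 90.0)
brown 1891.5 ((252.0, 124.0), (62.0, 32.0), 90.0)
((252.0, 202.5), (49.0, 30.0), 90.0) [0.534  0.2667] [(0.0328, 109.0), (0.0576, 19.9)] [[0.5121, 0.2418], [0.5014, 0.2727], [0.5556, 0.2923], [0.5668, 0.2598]]
median V map [105. 150. 161.]
((252.0, 124.0), (62.0, 32.0), 90.0) [0.4533 0.2388] [(0.0323, 109.0), (0.0628, 19.9)] [[0.4289, 0.2133], [0.4184, 0.2438], [0.4774, 0.2652], [0.4885, 0.2329]]
median V map [ 81. 101. 158.]
w8 [(85, 0, 0), (91, 0, 0), (97, 33, 252), (103, 33, 252), (109, 33, 252), (115, 32, 252), (121, 32, 252), (127, 32, 252), (133, 31, 251), (139, 31, 252), (145, 31, 252), (151, 31, 252), (157, 0, 0), (163, 0, 0)]
w13 [(85, 0, 0), (91, 0, 0), (97, 33, 252), (103, 33, 252), (109, 33, 252), (115, 31, 251), (121, 30, 251), (127, 30, 251), (133, 31, 251), (139, 32, 251), (145, 31, 252), (151, 31, 252), (157, 0, 0), (163, 0, 0)]
w12 [(34, 0, 0), (40, 0, 0), (46, 33, 252), (52, 33, 252), (58, 33, 252), (64, 33, 252), (70, 32, 252), (76, 12, 252), (82, 32, 252), (88, 33, 252), (94, 32, 251), (100, 32, 251), (106, 32, 251), (112, 0, 0)]
```

Both blanks look identical from the same relative position: flat, level and fully down. The gripper is empty and clear of everything, so I'm handing in.

```bash
python3 -c "
from plant import arm
print(arm.job_done())"
```

```text
the job is handed in; nothing more can be done
None
```

Both hardwood blanks are in the jig, one in each nest, flat and fully down by contact force and wrist-camera checks; the vise blank was laid on the bench and re-gripped by its long sides, nothing else was touched, and the job was handed in at about 27 s.

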